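# Hold two stoppers in the ultrasonic cleaner

## Task

Put exactly two of the white stoppers, plug down, into seats of the dip carrier while it stands on the bench. Then take the carrier by its grip, lower it level through the slot in the ultrasonic cleaner's cover until the stoppers are wholly under the cover, and finish while still holding it there, hanging clear of the tank's floor and cover. Leave the other stoppers and everything else standing where they are.

Things in the scene. Friction and masses are not known exactly. Their poses are not given: they have to be found in the camera images.
- stopper0_mid (a point): the middle (half-way up) of one of four identical white plastic laboratory stoppers, standing upright on its narrow end. 48 mm tall: a tapered plug (14 mm diameter at the foot, 18 mm at its top, 28 mm long) under a straight round head of 28 mm diameter and 20 mm height. z points up to the head; about 25 g
- stopper0: the same stopper 0 as a body; origin at the centre of its foot, 24 mm below its middle
- stopper1_mid (a point): the middle (half-way up) of one of four identical white plastic laboratory stoppers, standing upright on its narrow end. 48 mm tall: a tapered plug (14 mm diameter at the foot, 18 mm at its top, 28 mm long) under a straight round head of 28 mm diameter and 20 mm height. z points up to the head; about 25 g
- stopper1: the same stopper 1 as a body; origin at the centre of its foot, 24 mm below its middle
- stopper2_mid (a point): the middle (half-way up) of one of four identical white plastic laboratory stoppers, standing upright on its narrow end. 48 mm tall: a tapered plug (14 mm diameter at the foot, 18 mm at its top, 28 mm long) under a straight round head of 28 mm diameter and 20 mm height. z points up to the head; about 25 g
- stopper2: the same stopper 2 as a body; origin at the centre of its foot, 24 mm below its middle
- stopper3_mid (a point): the middle (half-way up) of one of four identical white plastic laboratory stoppers, standing upright on its narrow end. 48 mm tall: a tapered plug (14 mm diameter at the foot, 18 mm at its top, 28 mm long) under a straight round head of 28 mm diameter and 20 mm height. z points up to the head; about 25 g
- stopper3: the same stopper 3 as a body; origin at the centre of its foot, 24 mm below its middle
- carrier: loose bare-aluminium dip carrier standing on the bench, about 0.2 kg: a low frame 152 mm long (its y), 32 mm wide (its x), 30 mm high, with four open square seats (21 mm by 21 mm, open below) in a row along y and a tall grip in the middle. Origin at the centre of its underside, z up. A stopper's plug drops into a seat and the stopper hangs upright with its head's underside on the frame's top, its foot 2 mm and its head's top 50 mm above the carrier's underside
- carrier_grip (a point): centre of the carrier's grip block, 89 mm above its underside: 14 mm thick along the carrier's x, 22 mm along its y, 30 mm high (74 to 104 mm above the underside), on a stem 8 mm by 16 mm; axes as the carrier's
- seat0 (a point): centre of a carrier seat's mouth, at the frame's top, 30 mm above the carrier's underside, at y = -60 mm in the carrier's frame; axes as the carrier's
- seat1 (a point): centre of a carrier seat's mouth, at the frame's top, 30 mm above the carrier's underside, at y = -28 mm in the carrier's frame; axes as the carrier's
- seat2 (a point): centre of a carrier seat's mouth, at the frame's top, 30 mm above the carrier's underside, at y = 28 mm in the carrier's frame; axes as the carrier's
- seat3 (a point): centre of a carrier seat's mouth, at the frame's top, 30 mm above the carrier's underside, at y = 60 mm in the carrier's frame; axes as the carrier's
- cleaner: fixed ultrasonic cleaner, a white box 140 mm (its x) by 230 mm (its y), 125 mm high, with a steel cover 6 mm thick and an empty tank; origin at the centre of its underside, on the bench. The tank's floor is 20 mm above the bench
- slot (a point): centre of the one slot in the cleaner's cover, at the cover's upper face, 125 mm above the bench: 156 mm long along the cleaner's y, 36 mm wide along its x (2 mm to spare on each side of the carrier), edges bevelled 3 mm; axes as the cleaner's
- vial: bystander: small amber glass jar with black lid, 34 mm diameter, 62 mm tall; origin at the centre of its underside
- beaker: bystander: clear glass beaker, 68 mm diameter, 85 mm tall; origin at the centre of its underside
- dish: bystander: white ceramic dish, 84 mm diameter, 30 mm tall; origin at the centre of its underside
- spatula: bystander: steel spatula lying flat along its x, 140 mm long; origin at the centre of its underside
Things that resemble listed ones, but are neither listed nor needed, are in the scene too. What is shaped like the stopper1 but blue, pink or turquoise is not meant.

How it is judged:
On the way, in this order (a step that is already met when the one before it is completed fails the run):
1. two stoppers, no more, sit let go in seats of the carrier, which stands on the bench (((x of stopper0_mid in the frame of carrier between -0.006 and 0.006 m and y of stopper0_mid in the frame of carrier between -0.068 and 0.068 m and z of stopper0_mid in the frame of carrier between 0.02 and 0.032 m) or (height (world z) of stopper0_mid below 0.03 m and angle between stopper0_mid's own z axis and vertical below 0.2 rad and distance of stopper0_mid from where it was at the start of the episode below 0.03 m)) and ((x of stopper1_mid in the frame of carrier between -0.006 and 0.006 m and y of stopper1_mid in the frame of carrier between -0.068 and 0.068 m and z of stopper1_mid in the frame of carrier between 0.02 and 0.032 m) or (height (world z) of stopper1_mid below 0.03 m and angle between stopper1_mid's own z axis and vertical below 0.2 rad and distance of stopper1_mid from where it was at the start of the episode below 0.03 m)) and ((x of stopper2_mid in the frame of carrier between -0.006 and 0.006 m and y of stopper2_mid in the frame of carrier between -0.068 and 0.068 m and z of stopper2_mid in the frame of carrier between 0.02 and 0.032 m) or (height (world z) of stopper2_mid below 0.03 m and angle between stopper2_mid's own z axis and vertical below 0.2 rad and distance of stopper2_mid from where it was at the start of the episode below 0.03 m)) and ((x of stopper3_mid in the frame of carrier between -0.006 and 0.006 m and y of stopper3_mid in the frame of carrier between -0.068 and 0.068 m and z of stopper3_mid in the frame of carrier between 0.02 and 0.032 m) or (height (world z) of stopper3_mid below 0.03 m and angle between stopper3_mid's own z axis and vertical below 0.2 rad and distance of stopper3_mid from where it was at the start of the episode below 0.03 m)) and distance of any of stopper0_mid, stopper1_mid, stopper2_mid from where it was at the start of the episode below 0.03 m and distance of any of stopper0_mid, stopper1_mid, stopper2_mid from where it was at the start of the episode above 0.03 m and distance of any of stopper0_mid, stopper1_mid, stopper3_mid from where it was at the start of the episode below 0.03 m and distance of any of stopper0_mid, stopper1_mid, stopper3_mid from where it was at the start of the episode above 0.03 m and distance of any of stopper0_mid, stopper2_mid, stopper3_mid from where it was at the start of the episode below 0.03 m and distance of any of stopper0_mid, stopper2_mid, stopper3_mid from where it was at the start of the episode above 0.03 m and distance of any of stopper1_mid, stopper2_mid, stopper3_mid from where it was at the start of the episode below 0.03 m and distance of any of stopper1_mid, stopper2_mid, stopper3_mid from where it was at the start of the episode above 0.03 m and height (world z) of carrier below 0.006 m and angle between carrier's own z axis and vertical below 0.1 rad and contact force between the fingers and stopper0 below 0.1 N and contact force between the fingers and stopper1 below 0.1 N and contact force between the fingers and stopper2 below 0.1 N and contact force between the fingers and stopper3 below 0.1 N), for 0.2 s.
2. the carrier with its stoppers is through the slot, the stoppers under the cover (((x of stopper0_mid in the frame of carrier between -0.006 and 0.006 m and y of stopper0_mid in the frame of carrier between -0.068 and 0.068 m and z of stopper0_mid in the frame of carrier between 0.02 and 0.032 m) or (height (world z) of stopper0_mid below 0.03 m and angle between stopper0_mid's own z axis and vertical below 0.2 rad and distance of stopper0_mid from where it was at the start of the episode below 0.03 m)) and ((x of stopper1_mid in the frame of carrier between -0.006 and 0.006 m and y of stopper1_mid in the frame of carrier between -0.068 and 0.068 m and z of stopper1_mid in the frame of carrier between 0.02 and 0.032 m) or (height (world z) of stopper1_mid below 0.03 m and angle between stopper1_mid's own z axis and vertical below 0.2 rad and distance of stopper1_mid from where it was at the start of the episode below 0.03 m)) and ((x of stopper2_mid in the frame of carrier between -0.006 and 0.006 m and y of stopper2_mid in the frame of carrier between -0.068 and 0.068 m and z of stopper2_mid in the frame of carrier between 0.02 and 0.032 m) or (height (world z) of stopper2_mid below 0.03 m and angle between stopper2_mid's own z axis and vertical below 0.2 rad and distance of stopper2_mid from where it was at the start of the episode below 0.03 m)) and ((x of stopper3_mid in the frame of carrier between -0.006 and 0.006 m and y of stopper3_mid in the frame of carrier between -0.068 and 0.068 m and z of stopper3_mid in the frame of carrier between 0.02 and 0.032 m) or (height (world z) of stopper3_mid below 0.03 m and angle between stopper3_mid's own z axis and vertical below 0.2 rad and distance of stopper3_mid from where it was at the start of the episode below 0.03 m)) and distance of any of stopper0_mid, stopper1_mid, stopper2_mid from where it was at the start of the episode below 0.03 m and distance of any of stopper0_mid, stopper1_mid, stopper2_mid from where it was at the start of the episode above 0.03 m and distance of any of stopper0_mid, stopper1_mid, stopper3_mid from where it was at the start of the episode below 0.03 m and distance of any of stopper0_mid, stopper1_mid, stopper3_mid from where it was at the start of the episode above 0.03 m and distance of any of stopper0_mid, stopper2_mid, stopper3_mid from where it was at the start of the episode below 0.03 m and distance of any of stopper0_mid, stopper2_mid, stopper3_mid from where it was at the start of the episode above 0.03 m and distance of any of stopper1_mid, stopper2_mid, stopper3_mid from where it was at the start of the episode below 0.03 m and distance of any of stopper1_mid, stopper2_mid, stopper3_mid from where it was at the start of the episode above 0.03 m and z of carrier in the frame of slot between -0.095 and -0.054 m and x of carrier in the frame of slot between -0.02 and 0.02 m and y of carrier in the frame of slot between -0.03 and 0.03 m), for 0.2 s.
At the end, for the whole second after the job is handed in: Two stoppers seated, the other two standing within 30 mm of their starts; carrier's underside 54 to 95 mm below the cover's upper face, within 20 mm (x) and 30 mm (y) of the slot's centre, level within 0.15 rad, under 0.02 m/s, held by the fingers (over 1 N), under 1 N on the cleaner (all of step 2 and angle between carrier's own z axis and vertical below 0.15 rad and linear speed of carrier below 0.02 m/s and contact force between the fingers and carrier above 1 N and contact force between carrier and cleaner below 1 N); the arm keeps its last pose, push and grip.
It fails at once if a bystander is pushed away by more than 40 mm (distance of any of vial, beaker, dish, spatula from where it was at the start of the episode above 0.04 m).
It also fails if it takes over 66 s, if anything falls off the work surface, if the arm or the gripper's body presses on something with over 40 N, if the wrist force passes 120 N, or if a joint passes its speed limit or range.

## Robot

A 6-joint arm with a two-finger parallel gripper is mounted at the origin on the work surface. World frame = base frame: x ahead of the robot, y to its left, z up, the work surface at z = 0. Lengths are in m, angles in rad, forces in N, time in s.
With the tool pointing down it reaches from about 0.325 to 0.775 m from the base axis. Payload 5.5 kg.
Tool frame: the origin (TCP) lies at the very end of the fingers, on their centre line; the grasp point (between the pads) lies 19 mm behind it (r.pinch_z is the distance from the TCP to the grasp point, in m); z points along the fingers, y is the line along which they close (so a half turn about z gives the same grasp; the last joint's range is limited). The gripper opens to 88 mm and grips with 3 to 60 N. Pads are 20 mm wide; open, the fingers measure 115 mm over their backs; the gripper's body (75 mm by 178 mm) begins 61 mm behind the grasp point.
Start: joints at [-1.336, 0.091, 1.231, -0, 1.82, -0.057], TCP at [0.173, -0.575, 0.183] pointing down, gripper open.
Joint ranges: [-2.87, 2.87], [-0.86, 2.18], [0.17, 2.46], [-1.51, 4.65], [0.06, 2.69], [-2.65, 2.65]. Speed limits (rad/s): [2.57, 2.57, 3.01, 3.14, 3.14, 3.14].

## Interface

Orientations are given as a 3x3 rotation matrix whose columns are the frame's x, y, z axes.
In Python, from rig import r gives the robot as it stands. Calls block until the motion is done:
- r.movep(position, orientation): joint-space move of the TCP to a pose.
- r.movel(position, velocity=0.15, frame=None): straight line of the TCP; frame=None keeps the orientation; velocity is the mean speed in m/s.
- r.move_j(angles): joint-space move.
- r.ungrasp() and r.grasp(): open the fingers fully, or close them until they stop; the grip force is fixed at half the most.
- r.pause(seconds).
- r.inverse_kinematics(position, orientation): joint angles nearest the present ones, or None.
- r.grab_frame(name): name is "side" or "top"; returns (picture, depth): 480x640x3 uint8, red, green, blue; 480x640 float32, m along the optical axis (not along the pixel's ray), 0 where there is no reading.
- r.camera_model(name): a dict with "camera_matrix" (3x3 intrinsics, pixels), "R" (3x3) and "t" (3): a world point X has camera coordinates R X + t. Camera axes: x right, y down, z forward; pixel columns grow to the right and rows downward; lengths in m; the calibration is good to about 2 mm. A picture is of the moment at which its call begins. camera_model takes no time and is no camera call.
A pose or a line that the arm cannot do raises r.PlanningError and nothing moves.
- r.sign_off(): hands the job in; it is judged then, once.
Trained networks look in the newest picture that a camera, given by its name, has taken for a name from the list of things; names that differ only in an ending like _2 or _b are one class to them, and where a whole thing is asked for, a point or a joint stands for the part that bears it (a point fixed in the world has none). Each returns a list of dicts, best first, with "conf" (0 to 1); they miss things now and then, are a little off and sometimes report something else, mostly with a low value. They report only what shows in the picture. A call takes as long as a camera call. They do not tell look-alikes from the thing itself.
- r.find_in(thing, camera): "box" ([left, top, width, height] in pixels, round what is visible of it).
Readings, each from a call of its own:
- r.read_t(): time.
- r.read_joints(): joint angles.
- r.read_joint_velocities(): joint speeds.
- r.read_effort(): joint torques, N m.
- r.read_position(): TCP position.
- r.read_tool_rot(): TCP orientation.
- r.read_force(): force on the tool from outside, world axes, zero at the start.
- r.read_torque(): the same for the moment, N m.
- r.read_opening(): opening from 0.0 (shut) to 1.0 (fully open).
- r.read_gripper_force(): force on a finger pad.
Only numpy, scipy, OpenCV 4.12 (cv2) and the standard library are available. Lean on these libraries where they do the work, as an engineer would, in place of code of your own. Each camera call takes 0.05 s, during which the arm holds its last target. There are 200 camera calls.

## Working session

There is one attempt and no reset: what is moved stays moved. The work goes in short steps, each a Python script; the robot and the scene stay as the last script left them, time stands still between calls to the robot, and variables do not carry over. Pictures are saved under pics/ and viewed, at most 11 in all, crops included, and the job is handed in when it is done.

```bash
mkdir -p pics; ls; python3 - <<'E'
from rig import r
import cv2,numpy as np
for c in("top","side"):
    p,d=r.grab_frame(c); cv2.imwrite(f"pics/{c}0.png",p[:,:,::-1]); np.savez(f"{c}0.npz",p=p,d=d)
    m=r.camera_model(c); print(c,m)
    for t in["stopper0","carrier","cleaner","carrier_grip","slot"]:
        try: print(t,[(np.round(b["box"]).tolist(),round(b["conf"],2)) for b in r.find_in(t,c)])
        except Exception as e: print(t,e)
print(r.read_t())
E
```

```text
pics
top {'camera_matrix': array([[457.01683162,   0.        , 315.20659318],
       [  0.        , 457.01683162, 244.61393341],
       [  0.        ,   0.        ,   1.        ]]), 'R': array([[ 0.01286949, -0.99955867,  0.02677378],
       [-0.99752974, -0.01468337, -0.06869358],
       [ 0.06905639, -0.02582359, -0.99727848]]), 't': array([0.03794029, 0.54805275, 0.97174097])}
stopper0 [([266.0, 273.0, 70.0, 16.0], 0.71), ([152.0, 231.0, 15.0, 14.0], 0.6), ([276.0, 182.0, 15.0, 15.0], 0.6), ([305.0, 150.0, 10.0, 13.0], 0.56), ([144.0, 277.0, 19.0, 15.0], 0.55), ([310.0, 192.0, 13.0, 12.0], 0.5), ([291.0, 226.0, 9.0, 11.0], 0.47), ([198.0, 233.0, 16.0, 17.0], 0.42)]
carrier [([266.0, 271.0, 71.0, 20.0], 0.66)]
cleaner [([409.0, 167.0, 137.0, 88.0], 0.55)]
carrier_grip [([268.0, 275.0, 71.0, 17.0], 0.97)]
slot [([412.0, 167.0, 132.0, 88.0], 0.62)]
side {'camera_matrix': array([[579.60507924,   0.        , 317.72016201],
       [  0.        , 579.60507924, 238.90831543],
       [  0.        ,   0.        ,   1.        ]]), 'R': array([[-0.71735023, -0.69669031,  0.00559148],
       [-0.41042097,  0.41607933, -0.81143861],
       [ 0.56299492, -0.58438053, -0.58441092]]), 't': array([0.4160276 , 0.26985921, 0.76164575])}
stopper0 [([236.0, 238.0, 10.0, 28.0], 0.89), ([275.0, 256.0, 19.0, 26.0], 0.85), ([263.0, 226.0, 18.0, 29.0], 0.78), ([231.0, 211.0, 15.0, 26.0], 0.69), ([137.0, 343.0, 20.0, 36.0], 0.67), ([168.0, 390.0, 26.0, 34.0], 0.67), ([237.0, 266.0, 21.0, 29.0], 0.58), ([195.0, 316.0, 22.0, 32.0], 0.56), ([296.0, 252.0, 76.0, 78.0], 0.32)]
carrier [([299.0, 254.0, 72.0, 80.0], 0.76), ([333.0, 115.0, 125.0, 109.0], 0.27)]
cleaner [([332.0, 116.0, 125.0, 107.0], 0.55)]
carrier_grip [([297.0, 251.0, 71.0, 80.0], 0.77), ([243.0, 329.0, 24.0, 49.0], 0.63)]
slot [([330.0, 116.0, 129.0, 108.0], 0.85), ([300.0, 252.0, 71.0, 81.0], 0.7)]
0.6
```

```bash
python3 - <<'E'
import cv2
a=cv2.imread("pics/top0.png");cv2.imwrite("pics/top0c.png",cv2.resize(a[130:330,120:380],None,fx=3,fy=3,interpolation=cv2.INTER_CUBIC))
E
```

```text
(no output)
```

View pics/top0c.png

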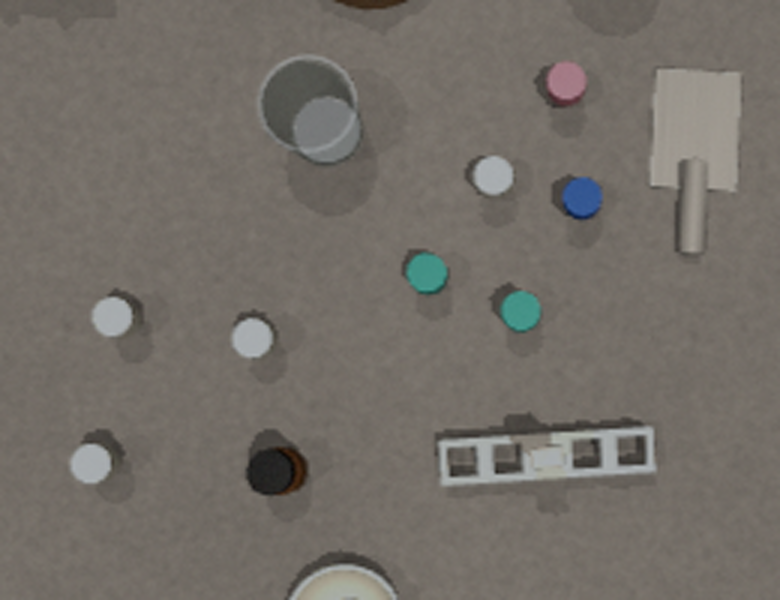

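View pics/side0.png

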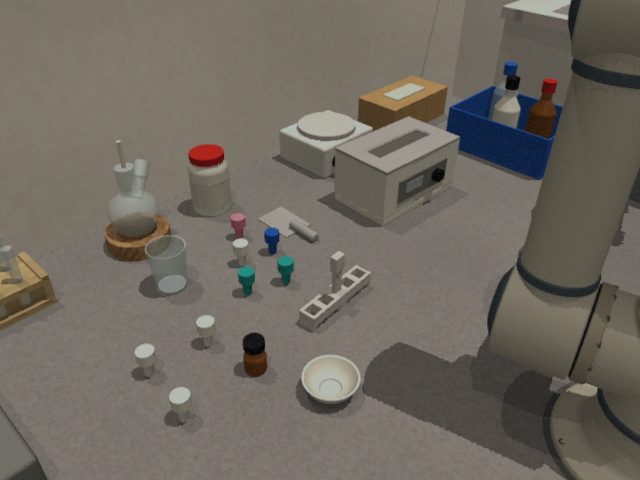

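View pics/top0.png

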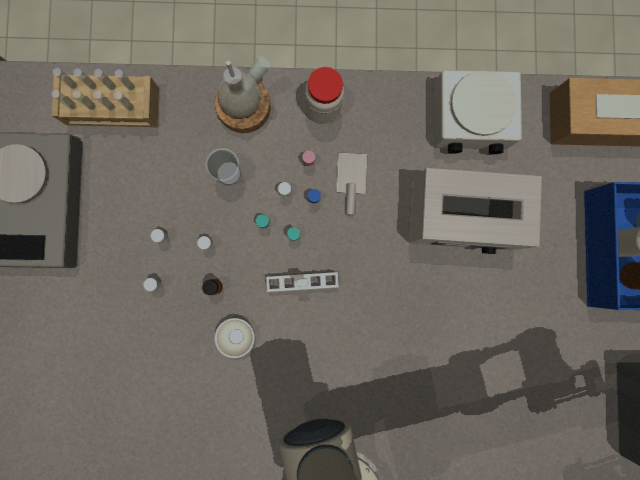

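The pictures show four white stoppers at top-camera pixels (157,236), (204,242), (151,285) and (284,188). The carrier is near (302,282) with its grip in the middle. The slot is near (482,208), and the cleaner stands clear of both. I'll localise all of these precisely next.

```bash
cat > h.py <<'E'
import cv2,numpy as np
def model(c):
    from rig import r
    return r.camera_model(c)
def onplane(m,uv,z):
    uv=np.atleast_2d(uv).astype(float);K=m["camera_matrix"];R=m["R"];C=-R.T@m["t"]
    d=np.c_[(uv-K[:2,2])/K[0,0],np.ones(len(uv))]@R
    return C+d*((z-C[2])/d[:,2])[:,None]
def cloud(m,d):
    v,u=np.indices(d.shape);K=m["camera_matrix"]
    c=np.stack([(u-K[0,2])/K[0,0]*d,(v-K[1,2])/K[0,0]*d,d],-1)
    return (c-m["t"])@m["R"]
E
python3 - <<'E'
from h import *
m=model("top");f=np.load("top0.npz");p,d=f["p"],f["d"];P=cloud(m,d)
g=p.min(2)
for u,v in[(157,236),(204,242),(151,285),(284,188)]:
    w=g[v-12:v+13,u-12:u+13].astype(float)
    mk=(w>120).astype(np.uint8);n,l,s,c=cv2.connectedComponentsWithStats(mk);k=l[12,12]
    zz=P[v,u]; print("stopper",onplane(m,c[k]+[u-12,v-12],.048)[0].round(4),s[k],zz.round(3))
# carrier frame top
Z=P[...,2]
roi=np.zeros(g.shape,bool);roi[265:300,258:346]=1
mk=roi&(d>0)&(g>105)&(Z>.015)&(Z<.045);q=np.argwhere(mk)[:,::-1]
W=onplane(m,q,.03)[:,:2].astype(np.float32);print("carrier frame",cv2.minAreaRect(W),np.median(Z[mk]),mk.sum())
mk=roi&(Z>.09)&(Z<.12);q=np.argwhere(mk)[:,::-1];print("grip",onplane(m,q,.104).mean(0),P[mk].mean(0),mk.sum())
# cleaner
roi[:]=0;roi[160:260,400:560]=1
co=roi&(Z>.115)&(Z<.135);print("cover z",np.median(Z[co]),cv2.minAreaRect(onplane(m,np.argwhere(co)[:,::-1],.125)[:,:2].astype(np.float32)))
roi[:]=0;roi[190:225,435:530]=1
for nm,mk in(("slot dark",roi&(g<90)),("slot depth",roi&(Z<.112))):
    n,l,s,c=cv2.connectedComponentsWithStats(mk.astype(np.uint8));k=1+s[1:,4].argmax()
    W=onplane(m,np.argwhere(l==k)[:,::-1],.125)[:,:2].astype(np.float32);print(nm,cv2.minAreaRect(W),s[k])
a=np.concatenate([cv2.resize(p[262:302,255:350],(760,320),interpolation=2),cv2.resize(p[185:227,432:532],(760,270),interpolation=2)]);cv2.imwrite("pics/z.png",a[:,:,::-1])
E
```

```text
stopper [0.5604 0.3771 0.048 ] [  5   5  14  13 146] [0.558 0.376 0.049]
stopper [0.5467 0.2798 0.048 ] [  5   6  14  14 145] [0.547 0.278 0.051]
stopper [0.4585 0.3879 0.048 ] [  4   5  14  13 147] [0.457 0.385 0.047]
stopper [0.6645 0.1137 0.048 ] [  6   6  13  13 139] [0.664 0.114 0.051]
carrier frame ((0.46763166785240173, 0.07235381007194519), (0.031953826546669006, 0.15160396695137024), 4.4305806159973145) 0.02988781427436392 612
grip [0.467501   0.07273449 0.104     ] [0.46749774 0.07273391 0.10374083] 77
cover z 0.1252241354261684 ((0.6191502213478088, -0.27749666571617126), (0.23357734084129333, 0.1412176638841629), 86.926025390625)
slot dark ((0.618830680847168, -0.27783203125), (0.1563020944595337, 0.0366949588060379), 86.9114990234375) [ 442  196   80   23 1455]
slot depth ((0.6188837885856628, -0.2773453891277313), (0.15400172770023346, 0.035270221531391144), 86.93234252929688) [ 443  196   78   23 1389]
```

View pics/z.png

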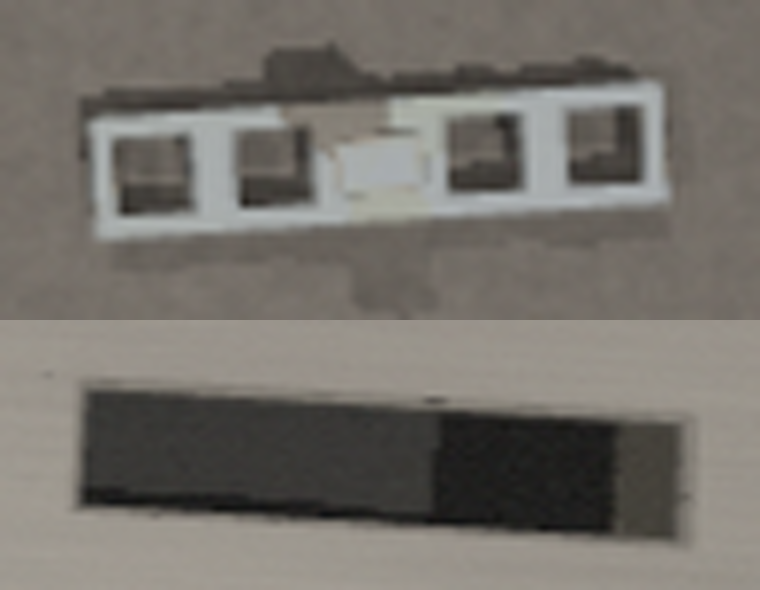

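```bash
cat >> h.py <<'E'
def ori(yaw):
    "tool down, closing line (tool y) along world direction yaw"
    c,s=np.cos(yaw),np.sin(yaw);return np.array([[-s,c,0],[c,s,0],[0,0,-1.]])
def best(r,pos,yaw):
    o=[(abs(q[5]),k) for k in(0,np.pi) if (q:=r.inverse_kinematics(pos,ori(yaw+k))) is not None]
    return ori(yaw+min(o)[1])
CY=np.radians(4.43);CX=np.array([np.cos(CY),np.sin(CY)]);CYv=np.array([-CX[1],CX[0]]);C=np.array([.4676,.0725])
E
cat > pick.py <<'E'
import sys
from h import *
from rig import r
def take(st,seat_y):
    R=best(r,[*st,.13],CY)
    r.movep([*st,.13],R);r.movel([*st,.030],.12)
    r.grasp();print("opening",r.read_opening(),r.read_gripper_force())
    r.movel([*st,.15],.25)
    s=C+CYv*seat_y
    R=best(r,[*s,.15],CY)
    r.movep([*s,.15],R);r.movel([*s,.095],.2);r.movel([*s,.035],.08);print("F",r.read_force(),r.read_position(),s)
    r.pause(.2);r.ungrasp();r.movel([*s,.17],.2);print(r.read_t())
E
python3 - <<'E'
from pick import *
p=r.read_position();r.movel([p[0],p[1],.25],.2)
take([.5467,.2798],.060)
p,d=r.grab_frame("side");cv2.imwrite("pics/s1.png",cv2.resize(p[180:440,110:430],None,fx=2.3,fy=2.3)[:,:,::-1])
E
```

```text
opening 0.006852613781292022 0.0
F [-0.21691228 -0.20465535  0.78215264] [0.46329523 0.13237796 0.03549633] [0.46296554 0.13232075]
11.7667
```

View pics/s1.png

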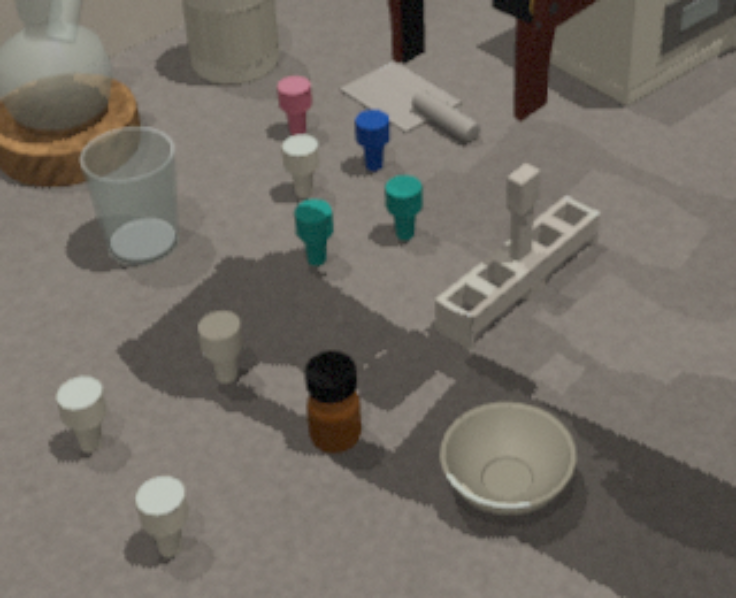

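The fingers closed on nothing: the stopper is still upright at crop pixel (220,345). The fingers also seem to be away from where I expected them. I'll check where they really are against the reported TCP.

```bash
python3 - <<'E'
from h import *
from rig import r
X=np.array(r.read_position());T=r.read_tool_rot();print(X,T.round(3),r.read_opening())
pics=[]
for c in("side","top"):
    m=model(c);p,d=r.grab_frame(c);p=p.copy()
    for s in(-.044,0,.044):
        q=m["R"]@(X+np.array(T)[:,1]*s)+m["t"];uv=(m["camera_matrix"]@q/q[2])[:2];cv2.circle(p,tuple(int(round(a)) for a in uv),2,(255,0,255),-1)
    if c=="top": 
        P=cloud(m,d);print("stopper1 z",P[242,204])
        g=p[232:253,194:215].min(2)>100;n,l,st,ce=cv2.connectedComponentsWithStats(g.astype(np.uint8));print(ce,st)
        pics.append(p[130:330,120:400])
    else: pics.append(p[140:340,150:430])
cv2.imwrite("pics/f.png",cv2.resize(np.vstack(pics),(560*3//2//1,1200*1//2*1))[:, :, ::-1] if 0 else cv2.resize(np.hstack(pics),None,fx=1.42,fy=2.0)[:,:,::-1])
E
```

```text
[0.4622566  0.13217302 0.16805224] [[-0.077  0.997 -0.003]
 [ 0.997  0.077 -0.001]
 [-0.    -0.003 -1.   ]] 0.9978751751926477
stopper1 z [0.54720581 0.27783077 0.0517788 ]
[[10.55960265  9.55960265]
 [ 9.608      10.288     ]
 [ 1.45454545 16.09090909]
 [ 0.5        20.        ]
 [ 3.         20.        ]] [[  0   0  21  21 302]
 [  4   4  12  13 125]
 [  0  14   4   5  11]
 [  0  20   2   1   2]
 [  3  20   1   1   1]]
```

View pics/f.png

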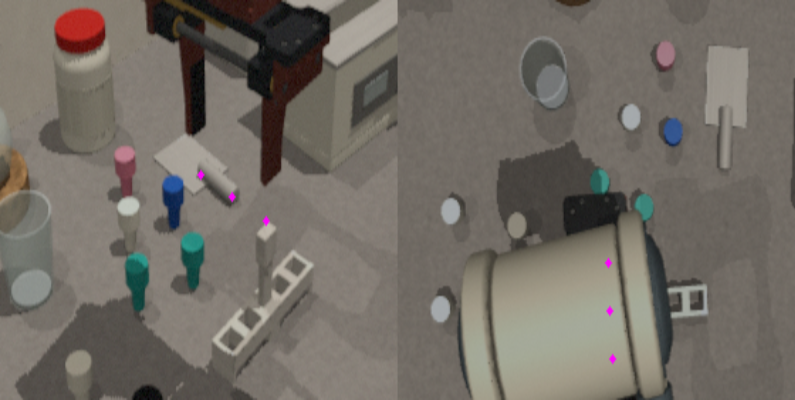

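The side view puts the real fingertips about 20 px above the projected TCP. I'll measure that offset in 3D from side depth, and check the two cameras against each other.

```bash
python3 - <<'E'
from h import *
from rig import r
X=np.array(r.read_position());print("TCP",X,"pinch",r.pinch_z,r.read_joints())
m=model("side");p,d=r.grab_frame("side");P=cloud(m,d)
# fingertip: points in air around the tool, above carrier
box=(abs(P[...,0]-X[0])<.12)&(abs(P[...,1]-X[1])<.10)&(P[...,2]>.125)&(d>0)
Q=P[box];
for lo in np.arange(.13,.3,.01):
    s=Q[(Q[:,2]>=lo)&(Q[:,2]<lo+.01)]
    if len(s): print(round(lo,2),len(s),s.min(0).round(3),s.max(0).round(3),np.median(s,0).round(3))
# cross-check cameras
for n,w in(("stopper1 top",[.5467,.2798,.048]),("grip top",[.4676,.0725,.104])):
    q=m["R"]@np.array(w)+m["t"];uv=(m["camera_matrix"]@q/q[2])[:2];i,j=np.round(uv).astype(int);print(n,uv.round(1),P[j,i].round(4))
E
```

```text
TCP [0.46220546 0.13214793 0.168064  ] pinch 0.0187 [ 2.07688511e-01 -2.29841311e-01  1.56404971e+00  5.16464874e-06
  1.81058991e+00  1.30416617e-01]
0.2 19 [0.409 0.126 0.207] [0.511 0.149 0.21 ] [0.505 0.141 0.21 ]
0.21 168 [0.407 0.118 0.21 ] [0.515 0.151 0.22 ] [0.503 0.139 0.215]
0.22 179 [0.407 0.119 0.22 ] [0.513 0.15  0.23 ] [0.417 0.138 0.225]
0.23 161 [0.406 0.119 0.23 ] [0.513 0.15  0.24 ] [0.503 0.14  0.235]
0.24 183 [0.405 0.119 0.24 ] [0.515 0.151 0.25 ] [0.504 0.14  0.245]
0.25 193 [0.404 0.119 0.25 ] [0.515 0.15  0.26 ] [0.503 0.14  0.256]
0.26 201 [0.402 0.119 0.26 ] [0.516 0.151 0.27 ] [0.505 0.14  0.265]
0.27 135 [0.403 0.127 0.27 ] [0.518 0.151 0.28 ] [0.507 0.142 0.274]
0.28 69 [0.379 0.106 0.28 ] [0.531 0.168 0.29 ] [0.507 0.148 0.285]
0.29 496 [0.378 0.096 0.29 ] [0.54  0.173 0.3  ] [0.39  0.157 0.296]
stopper1 top [204.9 320.1] [0.5469 0.2796 0.0479]
grip top [337.  253.8] [0.467  0.0732 0.1043]
```

The fingers really end about 40 mm higher than the reported TCP (0.207–0.208 against 0.168). The offset is along z only, since x and y agree and both cameras agree. I'll apply it as a tool-length correction and recheck it low over the stopper before closing.

```bash
cat > pick.py <<'E'
from h import *
from rig import r
ZO=.0395   # real fingertips are this much above the reported TCP
def P3(xy,z): return [xy[0],xy[1],z-ZO]
def tipz():
    X=np.array(r.read_position());m=model("side");p,d=r.grab_frame("side");P=cloud(m,d)
    b=(abs(P[...,0]-X[0])<.075)&(abs(P[...,0]-X[0])>.03)&(abs(P[...,1]-X[1])<.03)&(P[...,2]>.03)&(d>0)
    Q=P[b];return np.percentile(Q[:,2],.5),X[2],(Q[:,0].min()+Q[:,0].max())/2-X[0]
def goto(xy,z,yaw): r.movep(P3(xy,z),best(r,P3(xy,z),yaw))
def grab(st,chk=False):
    goto(st,.13,CY)
    if chk: r.movel(P3(st,.07),.15);print("tip,tcp",tipz())
    r.movel(P3(st,.031),.12);r.grasp();print("opening",r.read_opening(),r.read_gripper_force())
def place(st,seat_y):
    r.movel(P3(st,.15),.25)
    s=C+CYv*seat_y
    goto(s,.15,CY);r.movel(P3(s,.095),.2);r.movel(P3(s,.036),.08);print("F",r.read_force(),r.read_position(),s)
    r.pause(.2);r.ungrasp();r.movel(P3(s,.17),.2);print(r.read_t())
E
python3 - <<'E'
from pick import *
r.movel(P3(r.read_position()[:2],.2),.2)
grab([.5467,.2798],True)
E
```

```text
tip,tcp (np.float64(0.07588220012200253), np.float64(0.0317925030143976), np.float64(-3.7696768156791904e-05))
opening 0.29937755325339593 29.97331202030182
```

```bash
python3 - <<'E'
from pick import *
place([.5467,.2798],.060)
grab([.4585,.3879]);
p,d=r.grab_frame("side");cv2.imwrite("pics/s2.png",cv2.resize(p[180:440,110:430],None,fx=2.3,fy=2.3)[:,:,::-1])
E
```

```text
F [-0.06664415  0.15361457 -0.70934731] [ 0.46329152  0.13238668 -0.00303753] [0.46296554 0.13232075]
19.7417
opening 0.3022028770969417 29.94280457496643
```

View pics/s2.png

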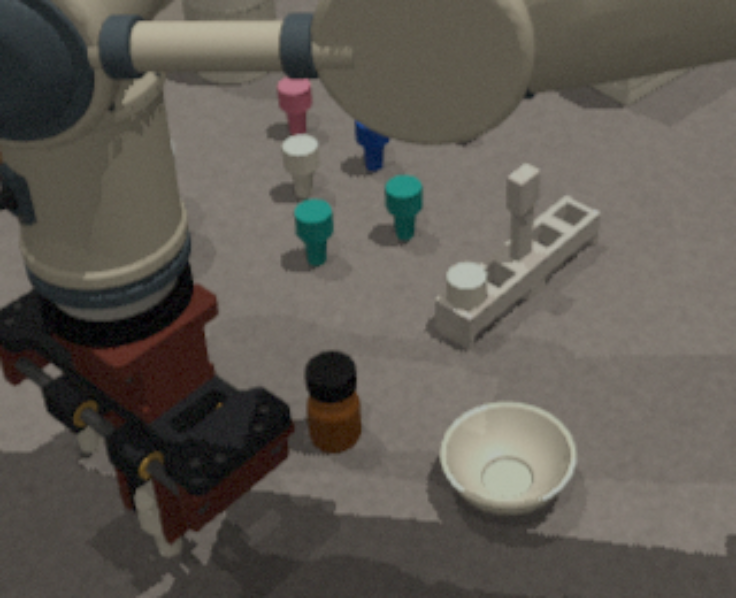

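The first stopper sits upright in its seat at crop pixel (467,285), and the second is in the fingers. I'll place that one, then grip the carrier.

```bash
python3 - <<'E'
from pick import *
place([.4585,.3879],-.060)
goto(C,.19,CY);r.movel(P3(C,.15),.15)
p,d=r.grab_frame("side");cv2.imwrite("pics/s3.png",cv2.resize(p[180:360,230:430],None,fx=3.3,fy=3.3)[:,:,::-1])
print(r.read_t())
E
```

```text
F [-0.73752646 -0.15378943  0.60738403] [ 0.47257134  0.0126868  -0.003054  ] [0.47223446 0.01267925]
28.1333
28.9583
```

View pics/s3.png

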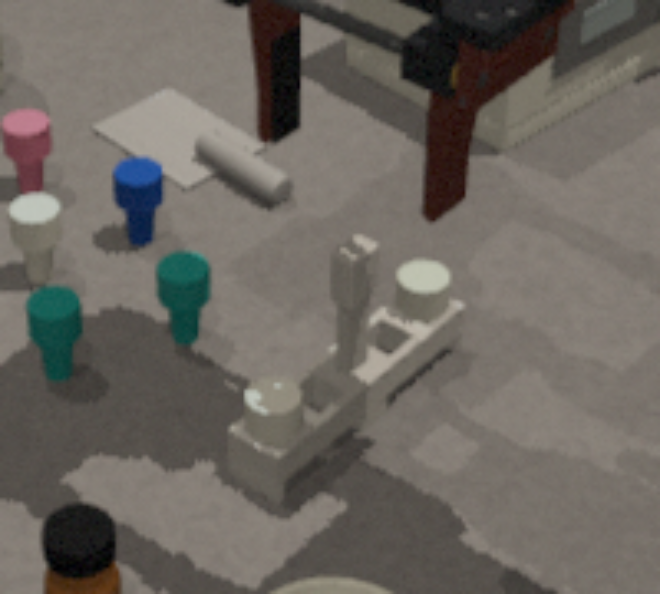

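Both stoppers are seated, at crop pixels (272,405) and (423,285). Next I'll grip the carrier and bring it over the slot.

```bash
cat >> pick.py <<'E'
SY=np.radians(-3.08);S=np.array([.6189,-.2776])
E
python3 - <<'E'
from pick import *
r.movel(P3(C,.077),.1);r.grasp();print("opening",r.read_opening(),r.read_gripper_force(),r.read_force())
r.movel(P3(C,.29),.15);print(r.read_opening(),r.read_force(),r.read_t())
n=P3(S,.29);R=best(r,n,SY);q=r.inverse_kinematics(n,R);print(q)
r.movep(n,R);r.movel(P3(S,.077+.135),.12);r.pause(.5)
print(r.read_position(),r.read_t())
p,d=r.grab_frame("side");np.savez("s4.npz",p=p,d=d)
cv2.imwrite("pics/s4.png",cv2.resize(p[60:240,310:490],None,fx=3.3,fy=3.3)[:,:,::-1])
E
```

```text
opening 0.1555264568900105 29.989634156227112 [-0.97843047  0.81196003 -0.20491653]
0.15630541456625824 [-0.37002542 -0.64785613 -4.057274  ] 32.5333
[-4.71783121e-01  3.45042579e-01  8.20198504e-01 -4.44089210e-16
  1.97635157e+00 -4.18026980e-01]
[ 0.61892795 -0.27766735  0.17259767] 35.2583
```

View pics/s4.png

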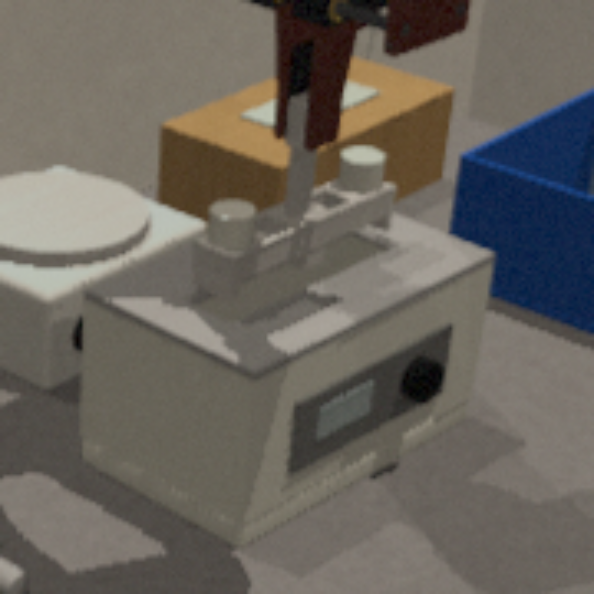

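The carrier hangs level over the slot with both heads visible, at crop pixels (233,225) and (362,167). I'll measure its offset in the slot's frame.

```bash
python3 - <<'E'
from pick import *
m=model("side");f=np.load("s4.npz");P=cloud(m,f["d"]);d=f["d"]
c,s=np.cos(SY),np.sin(SY);A=P[...,:2]-S;X=A[...,0]*c+A[...,1]*s;Y=-A[...,0]*s+A[...,1]*c;Z=P[...,2]
b=(d>0)&(abs(X)<.04)&(abs(Y)<.1)
zt=b&(Z>.15)&(Z<.21)
print(np.histogram(Z[zt],np.arange(.15,.212,.004)))
for lo,hi in((-.09,-.04),(.04,.09)):
    k=zt&(Y>lo)&(Y<hi)
    zm=np.percentile(Z[k],95);t=k&(Z>zm-.004)   # head tops
    q=np.argwhere(t)[:,::-1];u=q.mean(0)
    h=onplane(m,u,zm-.001)[0,:2]-S
    print("head",zm,t.sum(),X[t].min(),X[t].max(),Y[t].min(),Y[t].max(),"ctr",h[0]*c+h[1]*s,-h[0]*s+h[1]*c)
fr=b&(Z>.140)&(Z<.170);print("frame y",np.percentile(Y[fr],[.5,2,98,99.5]),"x",np.percentile(X[fr],[.5,2,98,99.5]),"z",Z[b&(Z>.13)].min())
# slot in side picture
bb=(d>0)&(abs(X)<.07)&(abs(Y)<.115)&(Z<.119);print("slot holes y",np.percentile(Y[bb],[1,99]))
E
```

```text
(array([112, 121, 133, 196, 225,  70,  64,  65, 104, 113,  12,  16,  16,
        16,  12]), array([0.15 , 0.154, 0.158, 0.162, 0.166, 0.17 , 0.174, 0.178, 0.182,
       0.186, 0.19 , 0.194, 0.198, 0.202, 0.206, 0.21 ]))
head 0.18720735182358103 78 -0.015391662518783374 0.015041826306120052 -0.07124607612042448 -0.04218638417407533 ctr -0.0019478406682452575 -0.05533786574615845
head 0.18663295836287735 93 -0.014904327312253614 0.01319921108647721 0.048795023397705896 0.07759032320856221 ctr -0.0016185732671260484 0.06372674252242087
frame y [-0.07167084 -0.06908559  0.07995738  0.08090794] x [-0.01991757 -0.01930718  0.01329933  0.01511395] z 0.13502298897934764
slot holes y [-0.11183601  0.11497412]
```

The carrier sits about +4.5 mm off along the slot's y. Before correcting it, I'll check the slot position in the same side camera, using the clear first picture.

```bash
python3 - <<'E'
from pick import *
m=model("side");f=np.load("side0.npz");p,d=f["p"],f["d"];P=cloud(m,d)
c,s=np.cos(SY),np.sin(SY);M=np.array([[c,s],[-s,c]])
def sl(W): return (W[...,:2]-S)@M.T
g=p.min(2).astype(np.float32)
# rectify slot plane at 0.5 mm/px, both as slot coords
def rect(img,z,m,h=.1,n=400):
    yy,xx=np.mgrid[-.04:.04:160j,-h:h:n*1j];W=np.stack([xx*0,xx*0,xx*0+z],-1);W[...,:2]=np.stack([xx*0+yy,xx],-1)@M+S
    q=W@m["R"].T+m["t"];u=q@m["camera_matrix"].T;u=(u[...,:2]/u[...,2:]).astype(np.float32)
    return cv2.remap(img,u[...,0],u[...,1],cv2.INTER_LINEAR)
a=rect(p,.125,m);b=rect(np.load("top0.npz")["p"],.125,model("top"))
e=rect(np.load("s4.npz")["p"],.165,m)   # frame top plane, carrier held
e=cv2.resize(e,None,fx=1,fy=1)
for i in(a,b,e):
    i[:,[int(200+k*2000) for k in(-.076,.076)]]=(255,0,0) ; i[[int(80+k*2000) for k in(-.016,.016)]]=(255,0,0)
cv2.imwrite("pics/r.png",cv2.resize(np.vstack([a,b,e]),None,fx=1.2,fy=1.2,interpolation=2)[:,:,::-1])
E
```

```text
(no output)
```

View pics/r.png

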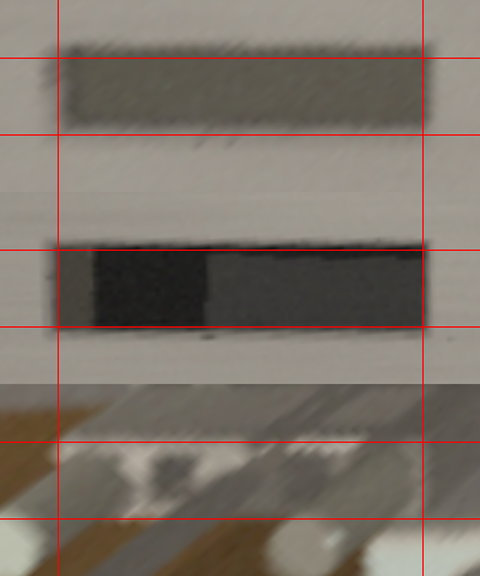

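```bash
python3 - <<'E'
from pick import *
m=model("side");c,s=np.cos(SY),np.sin(SY);M=np.array([[c,s],[-s,c]])
f=np.load("side0.npz");d=f["d"];P=cloud(m,d);L=(P[...,:2]-S)@M.T;Z=P[...,2]
co=(d>0)&(abs(Z-.125)<.004)&(abs(L[...,0])<.085)&(abs(L[...,1])<.13)
print("cover z",np.median(Z[co]),"x",np.percentile(L[co][:,0],[.5,99.5]),"y",np.percentile(L[co][:,1],[.5,99.5]))
# per-line hole edges by depth
def edges(ax,rng,oth):
    o=1-ax;out=[]
    for t in np.arange(-oth,oth,.003):
        k=co&(abs(L[...,o]-t)<.002);v=np.sort(L[k][:,ax]);v=v[abs(v)<rng]
        if len(v)>5: i=np.diff(v).argmax();out.append((v[i],v[i+1]))
    return np.median(out,0)
print("slot x edges",edges(0,.06,.05),"slot y edges",edges(1,.11,.010))
f=np.load("s4.npz");d=f["d"];P=cloud(m,d);L=(P[...,:2]-S)@M.T;Z=P[...,2]
ft=(d>0)&(abs(Z-.166)<.004)&(abs(L[...,0])<.022)&(abs(L[...,1])<.09)
fb=(d>0)&(Z>.140)&(Z<.162)&(abs(L[...,0])<.025)&(abs(L[...,1])<.09)
for n,k in(("frame top",ft),("frame side",fb)):
    print(n,k.sum(),"x",np.percentile(L[k][:,0],[1,5,50,95,99]).round(4),"y",np.percentile(L[k][:,1],[1,5,95,99]).round(4))
print("cam",(-m["R"].T@m["t"]).round(2),r.read_position(),np.array(r.read_tool_rot()).round(4).tolist())
E
```

```text
cover z 0.12628795838064583 x [-0.07241244  0.06921435] y [-0.1140514   0.11763278]
slot x edges [-0.02328387  0.0166209 ] slot y edges [-0.0768124   0.08268934]
frame top 421 x [-0.0194 -0.0184 -0.0103  0.0119  0.0151] y [-0.0698 -0.0561  0.0781  0.0801]
frame side 497 x [-0.0196 -0.0188 -0.0161  0.0101  0.0137] y [-0.0705 -0.0659  0.0792  0.0808]
cam [-0.02  0.62  0.66] [ 0.61890737 -0.27763121  0.1724669 ] [[0.0538, 0.9986, -0.0], [0.9986, -0.0538, 0.0], [0.0, -0.0, -1.0]]
```

Net of the side camera's bias (cover seen at −1.6, +1.8 mm), the carrier is about 2.5 mm too far along the slot's +y. I'll shift it and lower it in steps, watching the force.

```bash
python3 - <<'E'
from pick import *
yv=np.array([-np.sin(SY),np.cos(SY)]);xy=S-.0025*yv
r.movel([*xy,.1725],.05);r.pause(.3);f0=np.array(r.read_force())
for z in list(np.arange(.166,.0985,-.006))+[.0985]:
    r.movel([*xy,z],.05);f=np.array(r.read_force())-f0;print(round(z,4),f.round(1),r.read_opening())
    if abs(f).max()>6: print("stop");break
print(r.read_t(),r.read_position())
E
```

```text
0.166 [-0.7  1.  -0.4] 0.15310157417011325
0.16 [-0.8  0.  -0.1] 0.15690611666678136
0.154 [-0.3  0.3 -0.1] 0.15778058175214155
0.148 [0.4 0.2 0.6] 0.15856675653433616
0.142 [-0.3  0.2  0.4] 0.15615553610249336
0.136 [ 0.7  1.  -0.1] 0.15801575749392538
0.13 [-0.4 -0.  -0.1] 0.15390175061584854
0.124 [0.5 0.3 0.4] 0.1626152161920603
0.118 [-0.3  0.1 -0.2] 0.15713338938854374
0.112 [-1.   0.3  0.9] 0.15751704867925934
0.106 [0.1 0.5 0.4] 0.15675904033038154
0.1 [-0.7 -0.2  0.3] 0.15640683390873192
0.0985 [0.5 0.8 0.5] 0.16001448848240526
39.325 [ 0.61875271 -0.28010023  0.09845053]
```

It went through with no contact force. I'll take one last look and check the height before handing in.

```bash
python3 - <<'E'
from pick import *
r.pause(.5);p,d=r.grab_frame("side");P=cloud(model("side"),d)
b=(d>0)&(abs(P[...,0]-.6189)<.07)&(abs(P[...,1]+.28)<.04)&(P[...,2]>.128)&(P[...,2]<.2);print("lowest finger pts",np.percentile(P[b][:,2],[0,2,10,50]),r.read_force())
cv2.imwrite("pics/s5.png",cv2.resize(p[60:240,310:490],None,fx=3.3,fy=3.3)[:,:,::-1])
E
```

```text
lowest finger pts [0.12803282 0.12818896 0.13223236 0.1671885 ] [-0.28973293 -0.52706162 -3.70535518]
```

View pics/s5.png

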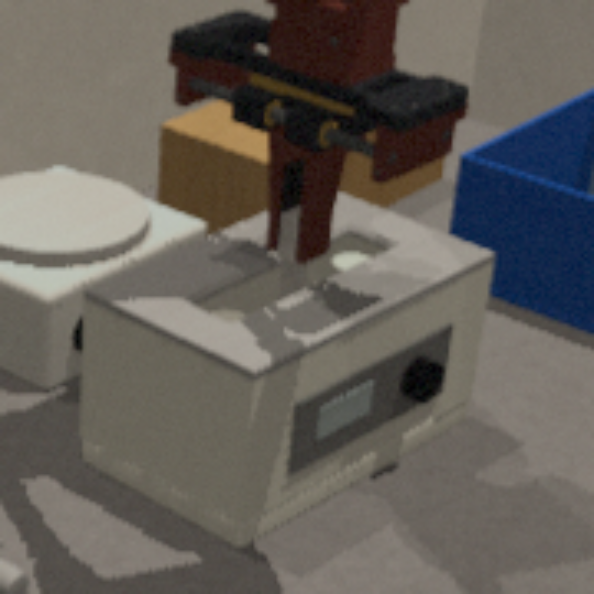

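The fingers (crop pixel 300,250) hold the carrier through the slot. The head at (352,262) is below the cover, and the wrist force is only the carrier's weight.

```bash
python3 -c "
from rig import r
print(r.sign_off(), r.read_t())"
```

```text
the job is handed in; nothing more can be done
the job is handed in; nothing more can be done
```

I handed the job in with two stoppers seated and the carrier held level through the slot, about 62 mm below the cover by my estimate. No contact force showed on the way down, and the sign-off gave no verdict.

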